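# Index the piston to the green mark and clamp it

## Task

On the blue piston-indexing fixture, push the red-tipped pointer arm round with a fingertip until it points at the green mark, not the white one. Then push the orange clamp lever fully round to its closed stop, leaving the pointer on the green mark. Push gently and do not pinch either arm; leave the spare piston, the pin and the tin standing where they are.

Things in the scene. Friction and masses are not known exactly. Their poses are not given: they have to be found in the camera images.
- fixture: Blue steel fixture fixed to the bench: round plate 324 mm across, 10 mm thick, with a 100 mm square lug centred 185 mm to its -y side. Origin: plate's centre, on the pointer's upright turning axis, at bench height; z up. On it turns an aluminium table 100 mm across (top 44 mm above the bench) carrying a fixed piston 72 mm across (top at 84 mm).
- pointer_tip (a point): Middle of the outer end of the pointer arm, 115 mm from the turning axis, 37 mm above the bench; its x runs outward along the arm, z up. The arm is a straight level bar 12 mm wide, from 30 to 44 mm above the bench, standing out from the turning table's edge (50 mm from the axis); its last 20 mm are red. Below it are only the flat plate and the two low marks.
- pointer (a joint): Angle of the pointer arm about the fixture's upright axis (rad), 0 along the fixture's +x, growing anticlockwise seen from above, range -1.7 to 1.7. It starts between -0.3 and 0.3, with one mark on either side of it. Even friction of about 0.15 N m (about 2 N at 90 mm from the axis); it stays where it is left.
- green_mark: Green round mark, 20 mm across and 6 mm high, fixed on the blue plate 115 to 150 mm from the turning axis, to one side or the other of the pointer. Origin: centre of its underside, 10 mm above the bench. The pointer points at it when the line of the arm, carried on outward, passes through the green disc.
- white_mark: White round mark of the same size, on the other side: not to be pointed at. Origin: centre of its underside.
- lever (a joint): Angle of the orange clamp lever about its upright pivot (rad), growing anticlockwise seen from above. It starts open at 0 to 0.25 and is closed against its stop at 1.2. At 0 it points 1.2 rad clockwise of the fixture's +x, at 1.2 along +x. The pivot is at x 0, y -185 mm in the fixture's frame. Friction about 0.12 N m; it stays where it is left.
- lever_end (a point): Middle of the free end of the orange clamp lever, 92 mm from the lever's pivot and 45 mm above the bench. The lever is a level bar 12 to 14 mm wide and 14 mm high (38 to 52 mm above the bench) on a round pedestal 44 mm across. x of this point's frame runs outward along the lever, z is up.
- spare_piston: Loose aluminium piston standing on the bench beyond the plate, 72 mm across and 40 mm high; leave alone. Origin: centre of its underside.
- gudgeon_pin: Loose steel tube standing on end, 22 mm across and 55 mm high; leave alone. Origin: centre of its underside.
- lube_tin: Loose small closed tin, 54 mm across and 60 mm high, standing at the +y side of the plate; leave alone. Origin: centre of its underside.

How it is judged:
By the outcome, as a careful person would: the job done as asked, in the order asked, and still so for the second after the job is handed in, with the robot touching nothing.
It also fails if it takes over 61 s, if anything falls off the work surface, if the arm or the gripper's body presses on something with over 40 N, if the wrist force passes 120 N, or if a joint passes its speed limit or range.

## Robot

A 6-joint arm with a two-finger parallel gripper is mounted at the origin on the work surface. World frame = base frame: x ahead of the robot, y to its left, z up, the work surface at z = 0. Lengths are in mm, angles in rad, forces in N, time in s.
With the tool pointing down it reaches from about 350 to 975 mm from the base axis. Payload 7.1 kg.
Tool frame: the origin (TCP) lies at the very end of the fingers, on their centre line; the grasp point (between the pads) lies tcp_to_grasp behind it (tcp_to_grasp is the distance from the TCP to the grasp point, in mm); z points along the fingers, x is the direction in which the jaws open and shut, and the axes are right-handed (so a half turn about z gives the same grasp; the last joint's range is limited). The gripper opens to 88 mm and grips with 3 to 60 N. Pads are 20 mm wide; open, the fingers measure 115 mm over their backs; the gripper's body (75 mm by 178 mm) begins 61 mm behind the grasp point.
Start: joints at [1.298, 0.423, 1.63, -0, 1.089, -0.019], TCP at [156.896, 604.97, 222.675] pointing down, gripper open.
Joint ranges: [-3, 3], [-0.9, 2.11], [0.09, 2.58], [-1.31, 4.45], [0.11, 2.69], [-2.54, 2.54]. Speed limits (rad/s): [2.39, 2.39, 3.01, 3.14, 3.14, 3.14].

## Interface

Orientations are given as a rotation vector (axis times angle).
In Python, from workcell import get_obs, get_image, close_job, recognise, mark_of, tcp_to_grasp gives the robot as it stands. The module is installed in compiled form; this text tells all that it offers.
- The arm moves only by the tool move_arm, never from a script. Its argument "motion" is a list of rows, each a list of 7 numbers: the shift along the world's x, y, z in mm, then the turn, a rotation vector about the world's x, y, z in rad, then the finger opening in mm, from 0 to 87.8. A call has 1 to 5 rows; each row is the pose to reach, as a shift and turn from the pose commanded when the call began; what a row does not reach only later rows make up. A row lasts 1/12 s, in which the tool goes at most 41.7 mm and 7.16 degrees, less where a joint would pass 70% of its speed; a pose out of reach is approached as far as the arm can. A call with a gripper value outside its range is refused whole. The fingers move at their own pace and stop on an object; the grip force is fixed at half the most. Time passes only in rows, so rows that repeat a pose let the fingers close. It gives the time, the measured TCP pose, the force and the opening at its end, in the units of the state.
- get_obs(): the state, without advancing time (a new reading comes with each control period).
- get_image(name): name is "scene" or "top"; returns a dict with "color" (480x640x3 uint8, red, green, blue), "mtx" (3x3 intrinsics, pixels), "camera_from_world" (4x4, takes a point from world to camera coordinates). Camera axes: x right, y up, looking along -z (the intrinsics and any distortion apply to the point x, -y, -z); pixel columns grow to the right and rows downward; lengths in mm; the calibration is good to about 2 mm. A picture is of the moment at which its call begins. There is no depth.
- close_job(): hands the job in, once; it reports no verdict.
Trained networks look in a picture, given as the dict that the camera call returned (one of the last four; its "shot" number tells which), for a name from the list of things; names that differ only in an ending like _2 or _b are one class to them, and where a whole thing is asked for, a point or a joint stands for the part that bears it (a point fixed in the world has none). Each returns a list of dicts, best first, with "p" (0 to 1); they miss things now and then, are a little off and sometimes report something else, mostly with a low value. They report only what shows in the picture. A call takes as long as a camera call.
- recognise(picture, label): "bbox" ([centre column, centre row, width, height] in pixels, round what is visible of it).
- mark_of(picture, label): "location" ([row, column] in pixels: a listed point, or the origin of a listed thing).
The state is a dict: "t": time; "qpos": joint angles; "qvel": joint speeds; "joint_torque": joint torques, N m; "ee_pos": TCP position; "orientation": TCP orientation; "ft_force": force on the tool from outside, world axes, zero at the start; "moment": the same for the moment, N m; "width": finger opening in mm.
Only numpy, scipy, OpenCV 4.12 (cv2) and the standard library are available. Lean on these libraries where they do the work, as an engineer would, in place of code of your own. Each camera call takes 0.05 s, during which the arm holds its last target. There are 200 camera calls.

## Working session

There is one attempt and no reset: what is moved stays moved. The work goes in short steps, Python scripts to look and compute and a tool call to move; the robot and the scene stay as the last step left them, time stands still between calls to the robot, and variables do not carry over. Pictures are saved under pics/ and viewed, about 8 in all and at most 12, crops included, and the job is handed in when it is done.

Besides the shell and the picture viewer there is one more tool, called after "Request:" in YAML: its name, and indented under it one key for each argument. move_arm: Moves the arm, as the interface text tells. Its arguments: {"type":"object","properties":{"motion":{"type":"array"}},"required":["motion"]}

```bash
mkdir -p pics; cat > h.py <<'E'
import numpy as np, cv2
from workcell import *
def ray(im,row,col):
    K=np.array(im["mtx"]);T=np.array(im["camera_from_world"])
    d=np.linalg.inv(K)@[col,row,1]; d=np.array([d[0],-d[1],-d[2]])
    R=T[:3,:3]; return -R.T@T[:3,3], R.T@d
def onz(im,row,col,z):
    o,d=ray(im,row,col); return o+d*(z-o[2])/d[2]
def proj(im,p):
    T=np.array(im["camera_from_world"]);c=T[:3,:3]@np.array(p,float)+T[:3,3]
    u=np.array(im["mtx"])@[c[0],-c[1],-c[2]]; return u[:2]/u[2]
H=dict(fixture=0,pointer_tip=37,green_mark=10,white_mark=10,lever_end=45,spare_piston=0,gudgeon_pin=0,lube_tin=0)
E
python3 - <<'E'
from h import *
o=get_obs();print({k:np.round(v,3) for k,v in o.items()},tcp_to_grasp)
for n in("top","scene"):
    im=get_image(n);cv2.imwrite(f"pics/{n}0.png",im["color"][:,:,::-1])
    print(n,np.round(ray(im,240,320),2).tolist(),im.keys())
    for k,z in H.items():
        for r in mark_of(im,k)[:2]:print(k,round(r["p"],2),np.round(r["location"],1),np.round(onz(im,*r["location"],z),1))
E
```

```text
{'t': np.float64(0.0), 'qpos': array([ 1.298,  0.424,  1.631,  0.   ,  1.089, -0.019]), 'qvel': array([ 0.   , -0.   , -0.   , -0.001, -0.001,  0.001]), 'joint_torque': array([-1.0000e-03, -5.4462e+01, -2.7366e+01,  6.4000e-02,  2.3000e-02,
       -0.0000e+00]), 'ee_pos': array([156.75 , 604.426, 221.891]), 'orientation': array([ 2.484e+00,  1.922e+00, -2.000e-03]), 'ft_force': array([ 0.247, -0.418,  0.549]), 'moment': array([-0.009, -0.002, -0.02 ]), 'width': np.float64(87.526)} 18.700000000000003
top [[488.22, 30.52, 1184.61], [0.1, 0.02, -0.99]] dict_keys(['color', 'mtx', 'camera_from_world', 'shot'])
fixture 0.63 [270.8 302.5] [545.2  84.1   0. ]
pointer_tip 0.94 [212.6 288.6] [662.1 114.6  37. ]
green_mark 0.49 [212.6 335.4] [668.7  18.3  10. ]
white_mark 0.65 [241.9 243.6] [601.9 208.8  10. ]
lever_end 0.93 [210.1 423. ] [ 672.9 -159.2   45. ]
spare_piston 0.65 [174.1 282.1] [750.4 133.9   0. ]
gudgeon_pin 0.66 [160.2 345.8] [783.8  -1.3   0. ]
lube_tin 0.76 [259.6 186.8] [562.4 328.5   0. ]
scene [[1069.56, -485.48, 488.01], [-0.56, 0.65, -0.51]] dict_keys(['color', 'mtx', 'camera_from_world', 'shot'])
pointer_tip 0.89 [249.2 363.8] [654.5 121.   37. ]
pointer_tip 0.64 [254.6 306. ] [590.5  38.5  37. ]
green_mark 0.43 [291.4 333.8] [672.2  17.   10. ]
white_mark 0.49 [231.5 364.8] [590.7 213.2  10. ]
lever_end 0.64 [324.3 251.3] [ 664.6 -155.2   45. ]
spare_piston 0.56 [280.7 413.3] [747.5 144.9   0. ]
gudgeon_pin 0.68 [334.7 382.7] [787.4  -6.7   0. ]
lube_tin 0.86 [210.7 385.7] [559.4 334.7   0. ]
```

View pics/top0.png

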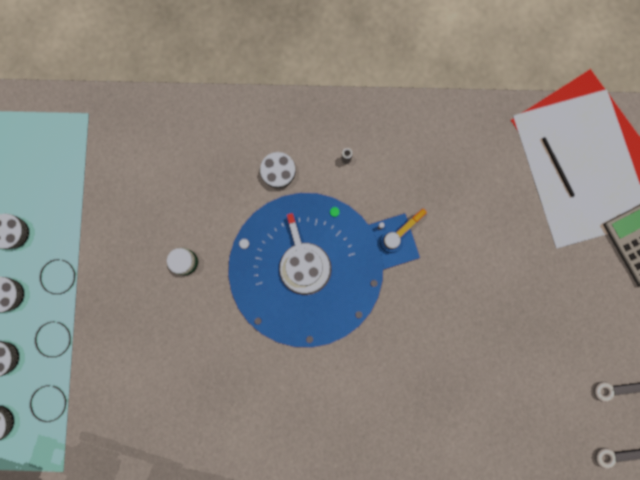

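View pics/scene0.png

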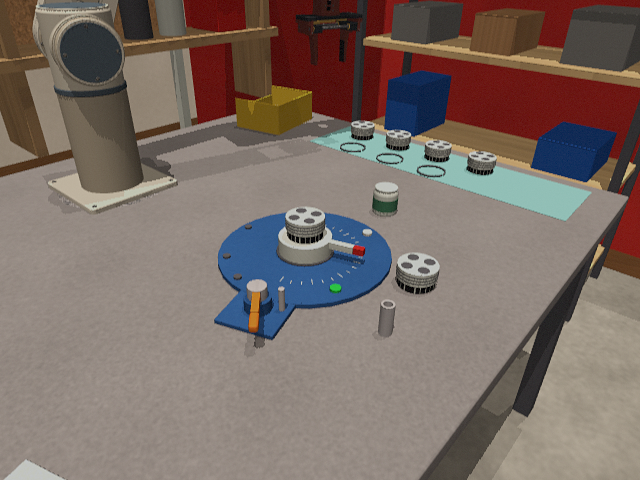

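The top view shows the pointer at about (290,217), green mark (335,212), white mark (244,243), and the lever from (392,241) to (424,211), with a stop peg near (381,225). Next I refine these positions by colour.

```bash
cat >> h.py <<'E'
from scipy.optimize import least_squares
def seg(hsv,lo,hi,box):
    m=cv2.inRange(hsv,lo,hi);k=np.zeros_like(m);x0,y0,x1,y1=box;k[y0:y1,x0:x1]=m[y0:y1,x0:x1];return k
def cen(m):
    r,c=np.nonzero(m);return r.mean(),c.mean(),len(r)
def measure(im,C=None):
    hsv=cv2.cvtColor(im["color"],cv2.COLOR_RGB2HSV);out={}
    if C is None:
        m=seg(hsv,(100,120,40),(125,255,255),(200,180,400,360))
        ct=max(cv2.findContours(m,0,1)[0],key=cv2.contourArea)[:,0]
        P=np.array([onz(im,r,c,10)[:2] for c,r in ct])
        f=least_squares(lambda q:np.hypot(*(P-q[:2]).T)-162,[545,84],loss="soft_l1")
        C=f.x;out["res"]=np.median(abs(f.fun))
    out["C"]=C
    for n,lo,hi,b,z in(("green",(45,120,60),(75,255,255),(220,180,400,300),16),("red",(0,150,60),(6,255,255),(220,180,400,320),44),("orange",(10,150,100),(22,255,255),(340,160,470,320),52)):
        m=seg(hsv,lo,hi,b)
        if not m.any(): continue
        r,c,k=cen(m);p=onz(im,r,c,z)[:2];out[n]=(p.round(1),k)
        d=p-C;out[n+"_rc"]=(np.hypot(*d).round(1),np.arctan2(d[1],d[0]).round(4))
        if n=="orange":
            ct=np.array([onz(im,a,b2,52)[:2] for a,b2 in zip(*np.nonzero(m))])
            w,v=np.linalg.eigh(np.cov(ct.T));out["lever_dir"]=np.arctan2(v[1,1]*np.sign(v[0,1]),abs(v[0,1]))
            s=(ct-p)@v[:,1];out["lever_ext"]=(p+v[:,1]*s.min(),p+v[:,1]*s.max())
    return out
E
python3 - <<'E'
from h import *
im=get_image("top")
for k,v in measure(im).items():print(k,v)
cv2.imwrite("pics/crop.png",cv2.resize(im["color"][180:300,220:440,::-1],(792,432),interpolation=2))
for r in mark_of(im,"white_mark")[:1]: print(onz(im,*r["location"],10))
T=np.array(im["camera_from_world"]);print(im["mtx"])
E
```

```text
res 4.702115783546631
C [551.3180143   73.78211536]
green (array([670. ,  20.9]), 57)
green_rc (np.float64(129.9), np.float64(-0.4192))
red (array([649.7, 109.8]), 26)
red_rc (np.float64(104.8), np.float64(0.3506))
orange (array([ 649.6, -137.6]), 177)
orange_rc (np.float64(233.1), np.float64(-1.1356))
lever_dir -0.8114281031007851
lever_ext (array([ 671.52656149, -160.6805589 ]), array([ 622.84004669, -109.3910873 ]))
[602.71025655 211.72353472  10.        ]
[[565.2632114    0.         320.45557029]
 [  0.         565.2632114  241.25056884]
 [  0.           0.           1.        ]]
```

View pics/crop.png

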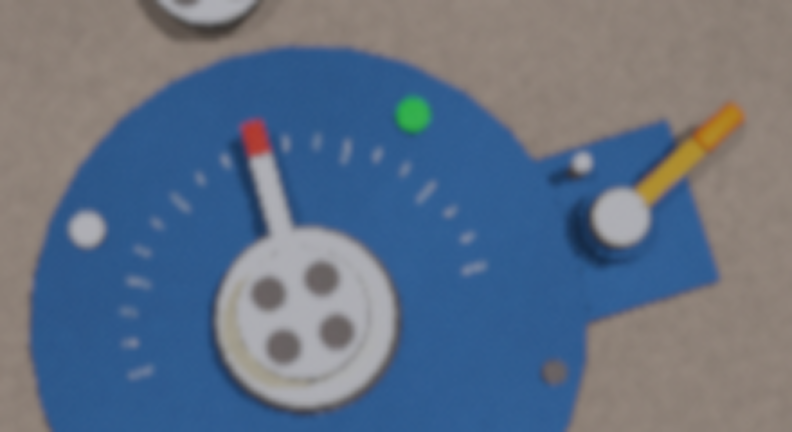

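```bash
python3 - <<'E'
s=open('h.py').read()
s=s.replace("P=np.array([onz(im,r,c,10)[:2] for c,r in ct])","P=np.array([onz(im,r,c,10)[:2] for c,r in ct if c<355])").replace('loss="soft_l1")','loss="soft_l1",f_scale=1)')
open('h.py','w').write(s)
E
python3 - <<'E'
from h import *
im=get_image("top")
M=measure(im)
for k,v in M.items():print(k,v)
C=M["C"]
w=onz(im,180+229.5/3.6,220+87/3.6,16)[:2]-C;print("white",w+C,np.hypot(*w),np.arctan2(w[1],w[0]))
for z in(52,56,60):
    p=onz(im,180+217/3.6,220+620.5/3.6,z)[:2];d=p-C;print("pivot",z,p,np.hypot(*d),np.arctan2(d[1],d[0])+np.pi/2)
p=onz(im,180+162/3.6,220+582/3.6,52)[:2];print("peg",p)
for (u,v) in((284,237),(256,137)): print("arm",onz(im,180+v/3.6,220+u/3.6,44)[:2])
E
```

```text
res 2.2597687554547576
C [549.31180634  74.41761285]
green (array([670. ,  20.9]), 57)
green_rc (np.float64(132.0), np.float64(-0.4174))
red (array([649.7, 109.8]), 26)
red_rc (np.float64(106.4), np.float64(0.3385))
orange (array([ 650., -138.]), 174)
orange_rc (np.float64(235.1), np.float64(-1.1283))
lever_dir -0.8129957160884628
lever_ext (array([ 671.47232836, -160.73641458]), array([ 622.78243733, -109.28208633]))
white [597.52825943 206.50742606] 140.6148822267479 1.220796945476985
pivot 52 [608.84139942 -97.12810406] 181.5811263364927 0.3340165192580886
pivot 56 [608.41540458 -96.6772779 ] 181.01573679217654 0.3326097211212593
pivot 60 [607.98940975 -96.22645174] 180.4507077371611 0.33119411020747647
peg [639.27560235 -75.15788995]
arm [593.5224697   91.00301714]
arm [649.95205634 108.6070045 ]
```

```bash
python3 - <<'E'
from h import *
im=get_image("top")
hsv=cv2.cvtColor(im["color"],cv2.COLOR_RGB2HSV)
m=seg(hsv,(100,110,30),(130,255,255),(200,180,400,360))
ct=max(cv2.findContours(m,0,1)[0],key=cv2.contourArea)[:,0]
print(len(ct),ct.min(0),ct.max(0))
P=np.array([onz(im,r,c,10)[:2] for c,r in ct]);
a=np.arctan2(P[:,1]-76,P[:,0]-548);P=P[~((a>-1.75)&(a<-.6))]
f=least_squares(lambda q:np.hypot(*(P-q[:2]).T)-q[2],[545,84,162],loss="soft_l1",f_scale=1)
print(f.x,np.percentile(abs(f.fun),[50,90,100]))
print("table",onz(im,180+318/3.6,220+307/3.6,44))
c,r=proj(im,[*f.x[:2],10]);print(c,r)
E
```

```text
522 [229 193] [399 346]
[549.32046717  78.39423897 158.56968574] [0.50058134 0.98978266 1.5262613 ]
table [548.24527077  76.69720357  44.        ]
305.1135162038144 268.67249440596794
```

Request:
move_arm:
  motion:
    - [24,-23,0,0,0,0.03,0]
    - [47,-46,0,0,0,0.06,0]
    - [70,-69,0,0,0,0.09,0]
    - [94,-92,0,0,0,0.12,0]
    - [117,-115,0,0,0,0.14,0]

```text
t: 1.52
ee_pos: [274.8, 488.9, 222.8]
orientation: [-2.342, -2.094, -0.0]
ft_force: [1.0, 0.6, -0.1]
width: 57.8
```

Request:
move_arm:
  motion:
    - [24,-23,0,0,0,0.03,0]
    - [47,-46,0,0,0,0.06,0]
    - [70,-69,0,0,0,0.09,0]
    - [94,-92,0,0,0,0.12,0]
    - [117,-115,0,0,0,0.14,0]

```text
t: 1.93
ee_pos: [392.0, 373.8, 222.9]
orientation: [2.19, 2.252, 0.001]
ft_force: [0.1, 0.3, -0.7]
width: 24.7
```

Request:
move_arm:
  motion:
    - [24,-23,0,0,0,0.03,0]
    - [47,-46,0,0,0,0.06,0]
    - [70,-69,0,0,0,0.09,0]
    - [94,-92,0,0,0,0.12,0]
    - [117,-115,0,0,0,0.14,0]

```text
t: 2.35
ee_pos: [509.1, 258.6, 222.9]
orientation: [2.028, 2.399, 0.001]
ft_force: [-0.5, 1.3, 0.6]
width: 0.6
```

Request:
move_arm:
  motion:
    - [24,-23,0,0,0,0.03,0]
    - [47,-46,0,0,0,0.06,0]
    - [70,-69,0,0,0,0.09,0]
    - [94,-92,0,0,0,0.12,0]
    - [115,-116,0,0,0,0.14,0]

```text
t: 2.77
ee_pos: [624.3, 142.7, 222.8]
orientation: [1.855, 2.535, 0.001]
ft_force: [0.8, 0.6, -0.8]
width: 0.5
```

Request:
move_arm:
  motion:
    - [0,0,-30,0,0,0,0]
    - [0,0,-60,0,0,0,0]
    - [0,0,-90,0,0,0,0]
    - [0,0,-120,0,0,0,0]
    - [0,0,-140,0,0,0,0]

```text
t: 3.18
ee_pos: [621.6, 143.5, 79.9]
orientation: [-1.856, -2.532, 0.003]
ft_force: [0.1, -0.8, 1.1]
width: 0.4
```

Request:
move_arm:
  motion:
    - [0,0,-15,0,0,0,0]
    - [0,0,-30,0,0,0,0]
    - [0,0,-45,0,0,0,0]
    - [0,0,-55,0,0,0,0]
    - [0,0,-55,0,0,0,0]

```text
t: 3.6
ee_pos: [621.5, 143.7, 25.4]
orientation: [-1.855, -2.532, 0.004]
ft_force: [-0.9, 0.6, -0.1]
width: 0.2
```

```bash
python3 - <<'E'
from h import *
o=get_obs();print(o["ee_pos"],o["ft_force"])
im=get_image("scene");cv2.imwrite("pics/s1.png",cv2.resize(im["color"][180:360,200:440,::-1],(800,600),interpolation=2))
im=get_image("top");M=measure(im,np.array([549.3,78.0]));print({k:v for k,v in M.items() if 'rc' in k or 'lever' in k})
E
```

```text
[621.48136116 143.67710741  25.40614226] [-0.8888334   0.56779695 -0.0796921 ]
{'green_rc': (np.float64(133.4), np.float64(-0.4411)), 'orange_rc': (np.float64(238.2), np.float64(-1.1342)), 'lever_dir': np.float64(-0.8147139566939622), 'lever_ext': (array([ 671.53982521, -160.67754392]), array([ 622.93434436, -109.13531208]))}
```

View pics/s1.png

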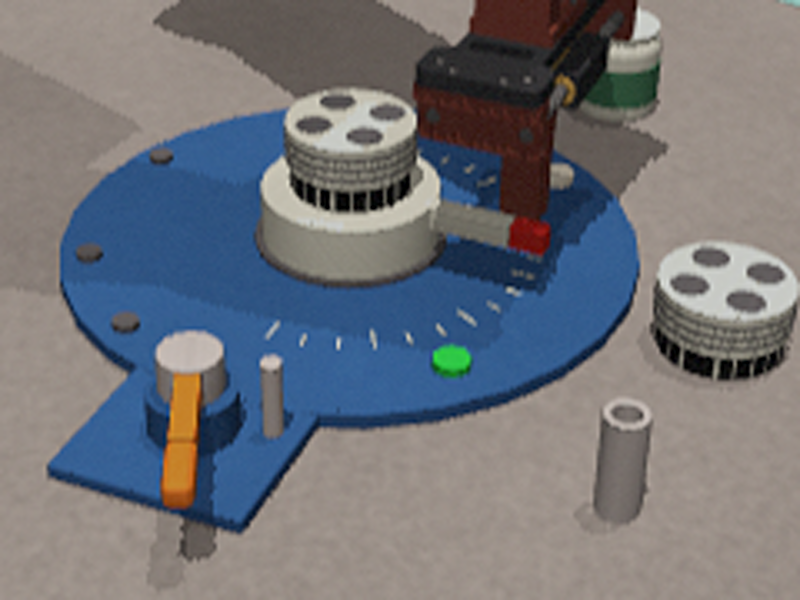

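Finger is beside the arm on its anticlockwise side, near crop (525,190), with its path to the green mark (450,360) clear. Next: push along the arc.

Request:
move_arm:
  motion:
    - [1.5,-4,0,0,0,0,0]
    - [3,-8,0,0,0,0,0]
    - [4.5,-12,0,0,0,0,0]
    - [6,-16,0,0,0,0,0]
    - [7.7,-19.9,0,0,0,0,0]

```text
t: 4.12
ee_pos: [631.0, 123.5, 28.2]
orientation: [1.857, 2.534, 0.001]
ft_force: [-0.4, -0.2, 0.1]
width: 0.3
```

Request:
move_arm:
  motion:
    - [1.5,-2.6,0,0,0,-0.03,0]
    - [2.8,-5.2,0,0,0,-0.06,0]
    - [4.1,-7.8,0,0,0,-0.09,0]
    - [5.2,-10.4,0,0,0,-0.12,0]
    - [6.2,-13.1,0,0,0,-0.157,0]

```text
t: 4.53
ee_pos: [636.9, 110.8, 27.9]
orientation: [-2.052, -2.379, -0.0]
ft_force: [-0.7, 1.4, 1.2]
width: 0.4
```

Request:
move_arm:
  motion:
    - [0.9,-2.6,0,0,0,-0.03,0]
    - [1.8,-5.2,0,0,0,-0.06,0]
    - [2.6,-7.9,0,0,0,-0.09,0]
    - [3.3,-10.5,0,0,0,-0.12,0]
    - [3.9,-13.2,0,0,0,-0.15,0]

```text
t: 4.95
ee_pos: [640.7, 97.6, 27.9]
orientation: [-2.224, -2.218, -0.0]
ft_force: [-1.2, 2.0, 0.6]
width: 0.3
```

Request:
move_arm:
  motion:
    - [0.5,-2.7,0,0,0,-0.03,0]
    - [0.9,-5.4,0,0,0,-0.06,0]
    - [1.3,-8.1,0,0,0,-0.09,0]
    - [1.6,-10.8,0,0,0,-0.12,0]
    - [1.9,-13.6,0,0,0,-0.15,0]

```text
t: 5.37
ee_pos: [642.5, 84.0, 27.9]
orientation: [-2.384, -2.045, -0.0]
ft_force: [-0.9, 1.9, 0.9]
width: 0.5
```

Request:
move_arm:
  motion:
    - [0.1,-2.8,0,0,0,-0.03,0]
    - [0.2,-5.6,0,0,0,-0.06,0]
    - [0.2,-8.4,0,0,0,-0.09,0]
    - [0.1,-11.2,0,0,0,-0.12,0]
    - [-0.1,-13.9,0,0,0,-0.15,0]

```text
t: 5.78
ee_pos: [642.4, 70.1, 27.8]
orientation: [-2.531, -1.861, -0.0]
ft_force: [-0.3, 1.4, 0.6]
width: 0.6
```

```bash
python3 - <<'E'
from h import *
o=get_obs();print(o["ee_pos"],o["ft_force"])
im=get_image("scene");cv2.imwrite("pics/s2.png",cv2.resize(im["color"][180:360,200:440,::-1],(800,600),interpolation=2))
for r in mark_of(im,"pointer_tip")[:2]:
    p=onz(im,*r["location"],37)[:2]-[549.3,78];print(r,np.hypot(*p),np.arctan2(p[1],p[0]))
im=get_image("top");M=measure(im,np.array([549.3,78.0]));print({k:v for k,v in M.items() if 'rc' in k or 'lever' in k})
E
```

```text
[642.42274176  70.10869953  27.81955819] [-0.27688819  1.41382504  0.64616344]
{'location': [265.7, 342.1], 'p': 0.91} 112.40547388082231 -0.21848764680965108
{'orange_rc': (np.float64(238.3), np.float64(-1.1346)), 'lever_dir': np.float64(-0.8130875207603077), 'lever_ext': (array([ 671.49126578, -160.71875369]), array([ 622.8058771 , -109.25972147]))}
```

View pics/s2.png

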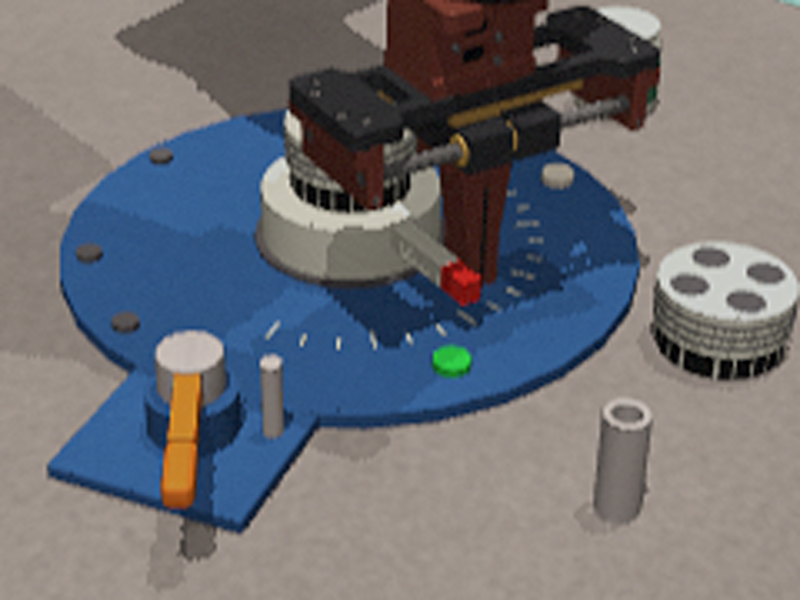

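Request:
move_arm:
  motion:
    - [-0.3,-2.7,0,0,0,-0.03,0]
    - [-0.7,-5.4,0,0,0,-0.06,0]
    - [-1.2,-8.1,0,0,0,-0.09,0]
    - [-1.7,-10.5,0,0,0,-0.12,0]
    - [-2.1,-12.5,0,0,0,-0.14,0]

```text
t: 6.35
ee_pos: [640.8, 57.8, 27.8]
orientation: [2.654, 1.681, 0.001]
ft_force: [0.8, 1.5, 0.2]
width: 0.5
```

Request:
move_arm:
  motion:
    - [3,6,0,0,0,0,0]
    - [8,17,0,0,0,0,0]
    - [13,28,0,0,0,0,0]
    - [13,28,40,0,0,0,0]
    - [13,28,80,0,0,0,0]

```text
t: 6.77
ee_pos: [651.7, 87.5, 105.3]
orientation: [-2.649, -1.684, 0.009]
ft_force: [0.5, 0.5, 0.8]
width: 0.0
```

Request:
move_arm:
  motion:
    - [0,30,40,0,0,0,0]
    - [0,65,70,0,0,0,0]
    - [0,100,70,0,0,0,0]
    - [0,135,70,0,0,0,0]
    - [0,170,70,0,0,0,0]

```text
t: 7.18
ee_pos: [654.0, 259.6, 179.7]
orientation: [2.652, 1.684, 0.005]
ft_force: [0.2, -0.4, 0.4]
width: 0.2
```

```bash
python3 - <<'E'
from h import *
o=get_obs();print(o["t"],o["ee_pos"],o["ft_force"])
im=get_image("top");M=measure(im,np.array([549.3,78.0]));print({k:v for k,v in M.items() if 'rc' in k or 'lever' in k})
for n in("pointer_tip","green_mark"):
  for r in mark_of(im,n)[:1]:
    p=onz(im,*r["location"],37 if n[0]=="p" else 10)[:2]-[549.3,78];print(n,r,np.hypot(*p),np.arctan2(p[1],p[0]))
cv2.imwrite("pics/t2.png",cv2.resize(im["color"][180:300,220:440,::-1],(792,432),interpolation=2))
E
```

```text
7.1833 [654.0413636  259.60200367 179.73741705] [ 0.22168886 -0.41724193  0.3596928 ]
{'green_rc': (np.float64(133.5), np.float64(-0.4419)), 'red_rc': (np.float64(105.4), np.float64(-0.4006)), 'orange_rc': (np.float64(238.2), np.float64(-1.1346)), 'lever_dir': np.float64(-0.8147538057273117), 'lever_ext': (array([ 671.4747527 , -160.73901962]), array([ 622.95754141, -109.28628302]))}
pointer_tip {'location': [215.0, 328.8], 'p': 0.74} 119.14973019226082 -0.3964701599715897
green_mark {'location': [213.8, 333.9], 'p': 0.58} 129.7430172997815 -0.45151909004515817
```

View pics/t2.png

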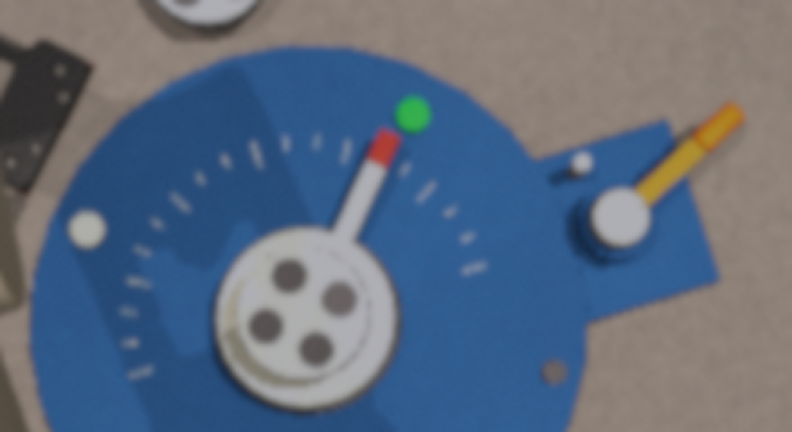

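Pointer reads -0.40 against the green mark's -0.442 (red tip at crop (385,147), green at (413,115)). That's inside the disc but off centre, so I'll nudge it about 0.045 rad more.

Request:
move_arm:
  motion:
    - [0,-35,0,0,0,0,0]
    - [0,-70,0,0,0,0,0]
    - [0,-105,0,0,0,0,0]
    - [0,-140,-30,0,0,0,0]
    - [0,-170,-70,0,0,0,0]

```text
t: 7.75
ee_pos: [655.5, 90.9, 119.9]
orientation: [2.651, 1.679, 0.008]
ft_force: [-0.8, 0.1, -0.5]
width: 0.3
```

Request:
move_arm:
  motion:
    - [0,0,-30,0,0,0,0]
    - [0,0,-60,0,0,0,0]
    - [0,0,-80,0,0,0,0]
    - [-5,-10,-80,0,0,0,0]
    - [-10,-22,-80,0,0,0,0]

```text
t: 8.17
ee_pos: [642.2, 70.7, 36.7]
orientation: [-2.652, -1.683, 0.004]
ft_force: [-0.5, 0.6, -0.0]
width: 0.6
```

Request:
move_arm:
  motion:
    - [-1.5,-3,0,0,0,0,0]
    - [-3,-6,0,0,0,0,0]
    - [-3.4,-7.8,0,0,0,-0.02,0]
    - [-3.7,-9.2,0,0,0,-0.04,0]
    - [-3.9,-10.2,0,0,0,-0.045,0]

```text
t: 8.58
ee_pos: [640.2, 61.4, 38.8]
orientation: [2.691, 1.619, 0.003]
ft_force: [-0.2, -0.1, 1.4]
width: 0.4
```

Request:
move_arm:
  motion:
    - [3,6,0,0,0,0,0]
    - [8,17,0,0,0,0,0]
    - [13,28,0,0,0,0,0]
    - [13,28,40,0,0,0,0]
    - [13,28,80,0,0,0,0]

```text
t: 9.0
ee_pos: [650.9, 91.3, 115.3]
orientation: [-2.686, -1.623, 0.009]
ft_force: [1.4, -0.2, 0.8]
width: 0.5
```

Request:
move_arm:
  motion:
    - [0,30,40,0,0,0,0]
    - [0,65,70,0,0,0,0]
    - [0,100,70,0,0,0,0]
    - [0,135,70,0,0,0,0]
    - [0,170,70,0,0,0,0]

```text
t: 9.42
ee_pos: [653.1, 263.4, 189.7]
orientation: [2.689, 1.623, 0.005]
ft_force: [0.3, -0.3, -0.3]
width: 0.6
```

```bash
python3 - <<'E'
from h import *
o=get_obs();print(o["t"],o["ee_pos"],o["ft_force"])
im=get_image("top");M=measure(im,np.array([549.3,78.0]));print({k:v for k,v in M.items() if 'rc' in k or 'lever' in k})
for n in("pointer_tip","green_mark"):
  for r in mark_of(im,n)[:1]:
    p=onz(im,*r["location"],37 if n[0]=="p" else 10)[:2]-[549.3,78];print(n,r,np.hypot(*p),np.arctan2(p[1],p[0]))
cv2.imwrite("pics/t3.png",cv2.resize(im["color"][180:300,220:440,::-1],(792,432),interpolation=2))
E
```

```text
9.4167 [653.06722538 263.39503454 189.66082056] [ 0.25900972 -0.3340362  -0.28822057]
{'green_rc': (np.float64(133.5), np.float64(-0.4419)), 'red_rc': (np.float64(105.4), np.float64(-0.4006)), 'orange_rc': (np.float64(238.2), np.float64(-1.1344)), 'lever_dir': np.float64(-0.8143179647813692), 'lever_ext': (array([ 671.50593797, -160.70837486]), array([ 622.96647729, -109.27697034]))}
pointer_tip {'location': [216.6, 328.6], 'p': 0.93} 115.96451453028172 -0.40493909809853706
green_mark {'location': [211.5, 335.5], 'p': 0.62} 135.6213054693523 -0.45704293510209076
```

View pics/t3.png

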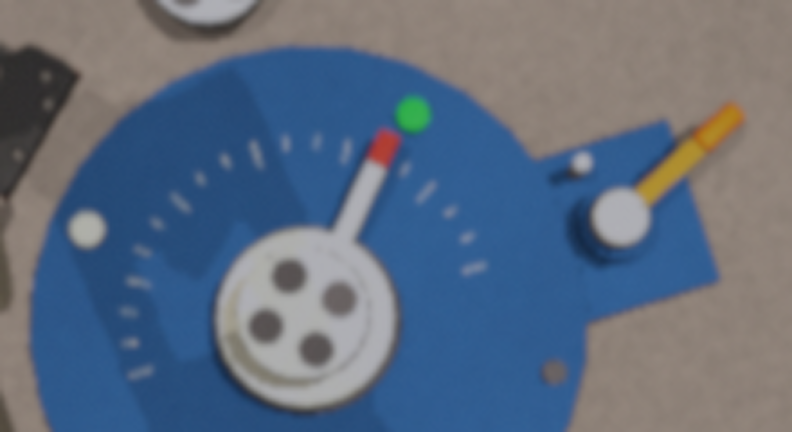

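Unchanged: the rows were cut short by the step limit and the finger stopped just short. I'll repeat in smaller steps.

Request:
move_arm:
  motion:
    - [0,-25,0,0,0,0,0]
    - [0,-50,0,0,0,0,0]
    - [0,-75,0,0,0,0,0]
    - [0,-100,0,0,0,0,0]
    - [0,-125,0,0,0,0,0]

```text
t: 9.98
ee_pos: [652.2, 132.7, 187.4]
orientation: [2.691, 1.622, -0.001]
ft_force: [0.2, -0.6, 0.4]
width: 0.5
```

Request:
move_arm:
  motion:
    - [0,-25,0,0,0,0,0]
    - [0,-50,0,0,0,0,0]
    - [0,-50,-20,0,0,0,0]
    - [0,-50,-45,0,0,0,0]
    - [0,-50,-70,0,0,0,0]

```text
t: 10.4
ee_pos: [653.1, 82.9, 117.6]
orientation: [2.691, 1.619, 0.002]
ft_force: [0.4, 0.1, -1.3]
width: 0.5
```

Request:
move_arm:
  motion:
    - [0,0,-25,0,0,0,0]
    - [0,0,-50,0,0,0,0]
    - [0,0,-75,0,0,0,0]
    - [0,0,-91,0,0,0,0]
    - [0,0,-91,0,0,0,0]

```text
t: 10.82
ee_pos: [649.6, 83.4, 22.7]
orientation: [-2.689, -1.62, 0.01]
ft_force: [0.0, -0.3, 0.5]
width: 0.5
```

Request:
move_arm:
  motion:
    - [-2,-6,1,0,0,0,0]
    - [-4,-12,2,0,0,0,0]
    - [-6,-17,2,0,0,0,0]
    - [-9,-22,2,0,0,0,0]
    - [-9,-22,2,0,0,0,0]

```text
t: 11.23
ee_pos: [643.4, 61.1, 29.9]
orientation: [2.691, 1.62, 0.001]
ft_force: [0.1, 0.4, -0.1]
width: 0.5
```

Request:
move_arm:
  motion:
    - [-0.8,-1.8,0,0,0,0,0]
    - [-1.6,-3.4,0,0,0,0,0]
    - [-2.5,-5,0,0,0,0,0]
    - [-3.3,-7.3,0,0,0,0,0]
    - [-3.3,-7.3,0,0,0,0,0]

```text
t: 11.65
ee_pos: [640.4, 55.0, 28.9]
orientation: [2.69, 1.622, 0.001]
ft_force: [-1.4, -1.0, 0.6]
width: 0.2
```

Request:
move_arm:
  motion:
    - [3,6,0,0,0,0,0]
    - [8,17,0,0,0,0,0]
    - [13,28,0,0,0,0,0]
    - [13,28,25,0,0,0,0]
    - [13,28,50,0,0,0,0]

```text
t: 12.07
ee_pos: [652.5, 84.9, 77.5]
orientation: [-2.688, -1.623, 0.005]
ft_force: [0.9, -1.0, 0.7]
width: 0.6
```

Request:
move_arm:
  motion:
    - [0,0,35,0,0,0,0]
    - [0,0,70,0,0,0,0]
    - [0,30,100,0,0,0,0]
    - [0,60,100,0,0,0,0]
    - [0,90,100,0,0,0,0]

```text
t: 12.48
ee_pos: [655.1, 175.5, 182.0]
orientation: [2.69, 1.621, 0.008]
ft_force: [-0.1, 0.1, -1.1]
width: 0.5
```

Request:
move_arm:
  motion:
    - [0,20,0,0,0,0,0]
    - [0,40,0,0,0,0,0]
    - [0,60,0,0,0,0,0]
    - [0,80,0,0,0,0,0]
    - [0,80,0,0,0,0,0]

```text
t: 12.9
ee_pos: [653.0, 258.0, 178.7]
orientation: [-2.687, -1.626, -0.002]
ft_force: [-0.2, -0.0, 1.0]
width: 0.7
```

```bash
python3 - <<'E'
from h import *
o=get_obs();print(o["t"],o["ee_pos"],o["ft_force"])
im=get_image("top");M=measure(im,np.array([549.3,78.0]));print({k:v for k,v in M.items() if 'rc' in k or 'lever' in k})
for n in("pointer_tip","green_mark"):
  for r in mark_of(im,n)[:1]:
    p=onz(im,*r["location"],37 if n[0]=="p" else 10)[:2]-[549.3,78];print(n,r,np.hypot(*p),np.arctan2(p[1],p[0]))
E
```

```text
12.9 [652.9711051  257.9607526  178.65581763] [-0.18374822 -0.04931902  1.01365563]
{'green_rc': (np.float64(133.5), np.float64(-0.4419)), 'red_rc': (np.float64(105.2), np.float64(-0.4323)), 'orange_rc': (np.float64(237.6), np.float64(-1.1352)), 'lever_dir': np.float64(-0.8134028345568948), 'lever_ext': (array([ 671.54262651, -160.67108156]), array([ 622.87270825, -109.19589929]))}
pointer_tip {'location': [216.3, 331.7], 'p': 0.81} 119.30488540104517 -0.4511873216143105
green_mark {'location': [212.1, 334.1], 'p': 0.39} 133.14608423859806 -0.44191376947725397
```

Pointer is at -0.432 against the green mark's -0.442, so it is on the mark. Now the lever: go high round to its clockwise side at about (627,-182).

Request:
move_arm:
  motion:
    - [-1,-29,0,0,0,-0.02,0]
    - [-3,-58,0,0,0,-0.04,0]
    - [-5,-87,0,0,0,-0.06,0]
    - [-7,-116,0,0,0,-0.08,0]
    - [-8,-145,0,0,0,-0.11,0]

```text
t: 13.47
ee_pos: [644.7, 105.8, 178.7]
orientation: [2.777, 1.469, -0.001]
ft_force: [-0.1, 0.3, 0.0]
width: 0.2
```

Request:
move_arm:
  motion:
    - [-1,-29,0,0,0,-0.02,0]
    - [-3,-58,0,0,0,-0.04,0]
    - [-5,-87,0,0,0,-0.06,0]
    - [-7,-116,0,0,0,-0.08,0]
    - [-8,-145,0,0,0,-0.11,0]

```text
t: 13.88
ee_pos: [636.5, -39.4, 178.8]
orientation: [2.854, 1.314, -0.001]
ft_force: [1.2, 0.6, -1.1]
width: 0.5
```

Request:
move_arm:
  motion:
    - [-1,-30,0,0,0,-0.02,0]
    - [-3,-60,0,0,0,-0.04,0]
    - [-5,-90,0,0,0,-0.06,0]
    - [-7,-120,0,0,0,-0.08,0]
    - [-10,-150,0,0,0,-0.11,0]

```text
t: 14.3
ee_pos: [626.5, -189.4, 178.8]
orientation: [2.922, 1.155, -0.0]
ft_force: [0.0, -0.5, -0.8]
width: 0.2
```

Request:
move_arm:
  motion:
    - [0,0,-20,0,0,0,0]
    - [0,0,-45,0,0,0,0]
    - [0,0,-70,0,0,0,0]
    - [0,0,-95,0,0,0,0]
    - [0,0,-95,0,0,0,0]

```text
t: 14.72
ee_pos: [623.4, -187.0, 78.9]
orientation: [-2.917, -1.154, 0.01]
ft_force: [-1.2, 0.4, -0.6]
width: 0.5
```

Request:
move_arm:
  motion:
    - [0,0,-15,0,0,0,0]
    - [0,0,-30,0,0,0,0]
    - [0,0,-42,0,0,0,0]
    - [0,0,-50,0,0,0,0]
    - [0,0,-50,0,0,0,0]

```text
t: 15.13
ee_pos: [626.1, -186.7, 32.1]
orientation: [-2.919, -1.157, 0.003]
ft_force: [-0.4, -0.3, 0.3]
width: 0.4
```

Request:
move_arm:
  motion:
    - [4,5,0,0,0,0,0]
    - [8,10,0,0,0,0,0]
    - [12,15,0,0,0,0,0]
    - [15,20,0,0,0,0,0]
    - [17.5,23,0,0,0,0,0]

```text
t: 15.55
ee_pos: [645.6, -163.0, 34.3]
orientation: [2.919, 1.159, 0.001]
ft_force: [0.3, 0.1, -0.5]
width: 0.1
```

```bash
python3 - <<'E'
from h import *
o=get_obs();print(o["ee_pos"],o["ft_force"])
im=get_image("scene");cv2.imwrite("pics/s3.png",cv2.resize(im["color"][180:390,180:460,::-1],(800,600),interpolation=2))
# arc poses
C=np.array([608.4,-96.7])
P=lambda a,t=-20.5:C+75*np.array([np.cos(a),np.sin(a)])+t*np.array([-np.sin(a),np.cos(a)])
A=np.linspace(-.813,.326,9)
for a,b in zip(A,A[1:]):
    print(round(b,3),P(b).round(1),[(P(a+(b-a)*k/5)-P(a)).round(1).tolist() for k in range(1,6)])
E
```

```text
[ 645.63211581 -162.98785417   34.2792282 ] [ 0.34881284  0.10224564 -0.46462968]
-0.671 [ 654.4 -159.4] [[1.9, 1.1], [3.8, 2.2], [5.7, 3.4], [7.6, 4.6], [9.4, 5.9]]
-0.528 [ 662.8 -152.2] [[1.8, 1.3], [3.5, 2.7], [5.2, 4.2], [6.8, 5.6], [8.4, 7.2]]
-0.386 [ 670.2 -143.9] [[1.6, 1.6], [3.1, 3.2], [4.5, 4.8], [6.0, 6.5], [7.3, 8.3]]
-0.243 [ 676.2 -134.7] [[1.3, 1.8], [2.6, 3.6], [3.8, 5.4], [5.0, 7.3], [6.1, 9.2]]
-0.101 [ 680.9 -124.7] [[1.1, 1.9], [2.1, 3.9], [3.0, 5.9], [3.9, 8.0], [4.7, 10.0]]
0.041 [ 684.2 -114.1] [[0.8, 2.1], [1.5, 4.2], [2.1, 6.3], [2.7, 8.4], [3.2, 10.6]]
0.184 [ 685.9 -103.2] [[0.5, 2.2], [0.9, 4.3], [1.2, 6.5], [1.5, 8.7], [1.7, 10.9]]
0.326 [686.  -92.1] [[0.2, 2.2], [0.2, 4.4], [0.3, 6.6], [0.2, 8.8], [0.1, 11.1]]
```

View pics/s3.png

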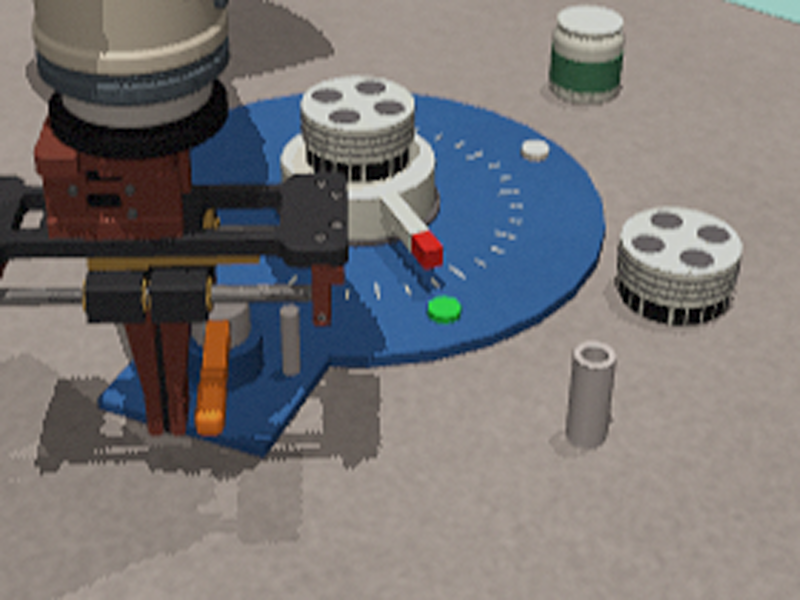

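Finger is at (165,430), just clockwise of the lever end at (212,420), and the pointer is still on the green mark. Pushing along the arc now.

Request:
move_arm:
  motion:
    - [1.9,1.1,0,0,0,0.028,0]
    - [3.8,2.2,0,0,0,0.057,0]
    - [5.7,3.4,0,0,0,0.085,0]
    - [7.6,4.6,0,0,0,0.114,0]
    - [9.4,5.9,0,0,0,0.142,0]

```text
t: 16.02
ee_pos: [654.0, -158.1, 33.8]
orientation: [2.83, 1.365, -0.001]
ft_force: [-0.6, -1.7, 0.9]
width: 0.4
```

Request:
move_arm:
  motion:
    - [1.8,1.3,0,0,0,0.028,0]
    - [3.5,2.7,0,0,0,0.057,0]
    - [5.2,4.2,0,0,0,0.085,0]
    - [6.8,5.6,0,0,0,0.114,0]
    - [8.4,7.2,0,0,0,0.142,0]

```text
t: 16.43
ee_pos: [662.5, -151.0, 33.9]
orientation: [2.726, 1.562, -0.0]
ft_force: [-1.8, -1.8, -0.2]
width: 0.2
```

Request:
move_arm:
  motion:
    - [1.6,1.6,0,0,0,0.028,0]
    - [3.1,3.2,0,0,0,0.057,0]
    - [4.5,4.8,0,0,0,0.085,0]
    - [6,6.5,0,0,0,0.114,0]
    - [7.3,8.3,0,0,0,0.142,0]

```text
t: 16.85
ee_pos: [669.9, -142.8, 33.9]
orientation: [2.608, 1.751, -0.0]
ft_force: [-1.4, -1.3, -0.1]
width: 0.6
```

Request:
move_arm:
  motion:
    - [1.3,1.8,0,0,0,0.028,0]
    - [2.6,3.6,0,0,0,0.057,0]
    - [3.8,5.4,0,0,0,0.085,0]
    - [5,7.3,0,0,0,0.114,0]
    - [6.1,9.2,0,0,0,0.142,0]

```text
t: 17.27
ee_pos: [676.1, -133.5, 33.9]
orientation: [2.477, 1.932, -0.0]
ft_force: [-0.3, -1.7, -0.3]
width: 0.6
```

Request:
move_arm:
  motion:
    - [1.1,1.9,0,0,0,0.028,0]
    - [2.1,3.9,0,0,0,0.057,0]
    - [3,5.9,0,0,0,0.085,0]
    - [3.9,8,0,0,0,0.114,0]
    - [4.7,10,0,0,0,0.142,0]

```text
t: 17.68
ee_pos: [680.9, -123.3, 33.9]
orientation: [2.333, 2.103, 0.0]
ft_force: [0.4, -2.3, 0.6]
width: 0.6
```

Request:
move_arm:
  motion:
    - [0.8,2.1,0,0,0,0.028,0]
    - [1.5,4.2,0,0,0,0.057,0]
    - [2.1,6.3,0,0,0,0.085,0]
    - [2.7,8.4,0,0,0,0.114,0]
    - [3.2,10.6,0,0,0,0.142,0]

```text
t: 18.1
ee_pos: [684.2, -112.6, 33.8]
orientation: [2.177, 2.264, 0.001]
ft_force: [2.2, -1.1, 1.5]
width: 0.6
```

Contact force is about 2 N. Next: on toward the stop, checking the force.

Request:
move_arm:
  motion:
    - [0.5,2.2,0,0,0,0.028,0]
    - [0.9,4.3,0,0,0,0.057,0]
    - [1.2,6.5,0,0,0,0.085,0]
    - [1.5,8.7,0,0,0,0.114,0]
    - [1.7,10.9,0,0,0,0.142,0]

```text
t: 18.52
ee_pos: [685.7, -101.6, 33.8]
orientation: [2.011, 2.413, 0.0]
ft_force: [1.6, -2.3, 1.7]
width: 0.3
```

Request:
move_arm:
  motion:
    - [0.1,1.8,0,0,0,0.028,0]
    - [0.2,3.6,0,0,0,0.057,0]
    - [0.2,5.2,0,0,0,0.085,0]
    - [0.2,6.8,0,0,0,0.114,0]
    - [0.1,8,0,0,0,0.142,0]

```text
t: 18.93
ee_pos: [685.7, -93.5, 33.7]
orientation: [1.835, 2.55, 0.0]
ft_force: [2.0, -1.2, 0.6]
width: 0.6
```

Not at the stop yet; creeping on.

Request:
move_arm:
  motion:
    - [-0.1,0.5,0,0,0,0,0]
    - [-0.2,1,0,0,0,0,0]
    - [-0.3,1.5,0,0,0,0,0]
    - [-0.3,1.5,0,0,0,0,0]

```text
t: 19.27
ee_pos: [685.2, -92.2, 33.6]
orientation: [-1.839, -2.547, 0.0]
ft_force: [1.5, -0.5, 0.1]
width: 0.4
```

Request:
move_arm:
  motion:
    - [-0.1,0.4,0,0,0,0,0]
    - [-0.3,0.8,0,0,0,0,0]
    - [-0.4,1.2,0,0,0,0,0]
    - [-0.4,1.2,0,0,0,0,0]

```text
t: 19.6
ee_pos: [684.9, -91.1, 33.7]
orientation: [-1.839, -2.547, -0.0]
ft_force: [0.7, -1.3, 0.1]
width: 0.5
```

Request:
move_arm:
  motion:
    - [-0.1,0.4,0,0,0,0,0]
    - [-0.3,0.8,0,0,0,0,0]
    - [-0.4,1.2,0,0,0,0,0]
    - [-0.4,1.2,0,0,0,0,0]

```text
t: 19.93
ee_pos: [684.4, -89.9, 33.6]
orientation: [-1.839, -2.547, 0.0]
ft_force: [0.8, -1.1, -1.3]
width: 0.2
```

```bash
python3 - <<'E'
from h import *
print(get_obs()["ft_force"])
im=get_image("scene");cv2.imwrite("pics/s4.png",cv2.resize(im["color"][180:390,180:460,::-1],(800,600),interpolation=2))
E
```

```text
[ 0.81654538 -1.08549883 -1.34778345]
```

View pics/s4.png

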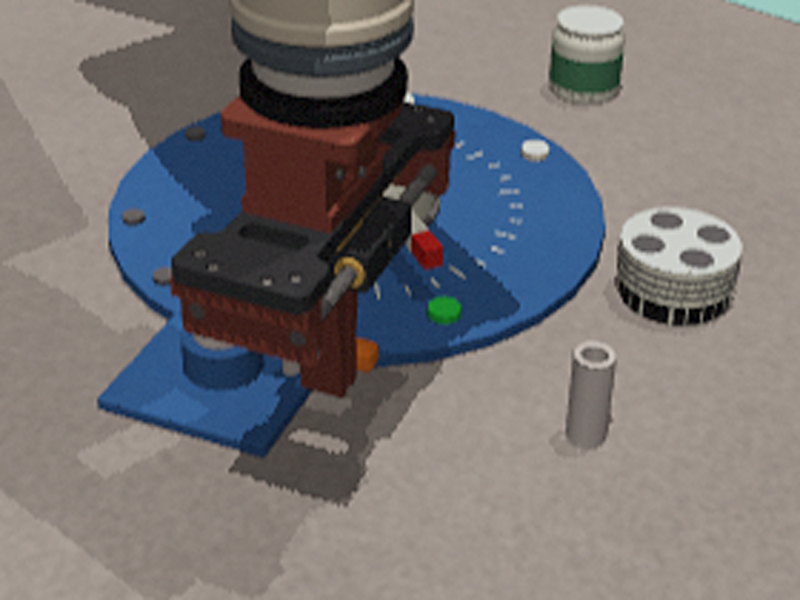

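Lever end at crop (365,355) is nearly along +x, and the pointer has not moved. Continuing gently until the force rises.

Request:
move_arm:
  motion:
    - [-0.2,0.5,0,0,0,0,0]
    - [-0.4,1,0,0,0,0,0]
    - [-0.5,1.5,0,0,0,0,0]
    - [-0.5,1.5,0,0,0,0,0]

```text
t: 20.32
ee_pos: [684.0, -88.3, 33.7]
orientation: [-1.839, -2.547, 0.0]
ft_force: [1.5, -0.4, -0.1]
width: 0.6
```

Request:
move_arm:
  motion:
    - [-0.2,0.5,0,0,0,0,0]
    - [-0.4,1,0,0,0,0,0]
    - [-0.5,1.5,0,0,0,0,0]
    - [-0.5,1.5,0,0,0,0,0]

```text
t: 20.65
ee_pos: [683.7, -87.3, 33.7]
orientation: [1.838, 2.547, -0.0]
ft_force: [2.7, -3.0, -1.7]
width: 0.2
```

Request:
move_arm:
  motion:
    - [-0.2,0.5,0,0,0,0,0]
    - [-0.3,1,0,0,0,0,0]
    - [-0.3,1,0,0,0,0,0]

```text
t: 20.9
ee_pos: [683.7, -87.2, 33.7]
orientation: [1.837, 2.546, -0.001]
ft_force: [3.2, -7.2, -3.0]
width: 0.1
```

Stop reached: 8 N with no further motion. Backing away and checking.

Request:
move_arm:
  motion:
    - [1,-4,0,0,0,0,0]
    - [3,-12,0,0,0,0,0]
    - [7,-24,0,0,0,0,0]
    - [10,-36,0,0,0,0,0]
    - [10,-36,15,0,0,0,0]

```text
t: 21.32
ee_pos: [691.8, -124.2, 46.4]
orientation: [-1.839, -2.543, 0.003]
ft_force: [-0.3, 0.0, -0.6]
width: 0.4
```

Request:
move_arm:
  motion:
    - [0,0,30,0,0,0,0]
    - [0,0,60,0,0,0,0]
    - [0,0,90,0,0,0,0]
    - [0,-10,120,0,0,0,0]
    - [0,-30,130,0,0,0,0]

```text
t: 21.73
ee_pos: [695.6, -151.2, 185.3]
orientation: [1.833, 2.544, 0.005]
ft_force: [0.7, 0.4, -0.3]
width: 0.2
```

Request:
move_arm:
  motion:
    - [-10,-28,0,0,0,0,0]
    - [-20,-56,0,0,0,0,0]
    - [-30,-84,0,0,0,0,0]
    - [-40,-112,0,0,0,0,0]
    - [-50,-140,0,0,0,0,0]

```text
t: 22.15
ee_pos: [642.5, -293.4, 180.1]
orientation: [1.839, 2.546, 0.001]
ft_force: [0.5, 0.1, 0.5]
width: 0.1
```

Request:
move_arm:
  motion:
    - [-10,-25,0,0,0,0,0]
    - [-20,-50,0,0,0,0,0]
    - [-30,-75,0,0,0,0,0]
    - [-40,-100,0,0,0,0,0]
    - [-40,-100,0,0,0,0,0]

```text
t: 22.57
ee_pos: [601.1, -396.6, 179.9]
orientation: [1.843, 2.542, -0.002]
ft_force: [0.1, -0.1, 0.1]
width: 0.9
```

```bash
python3 - <<'E'
from h import *
o=get_obs();print(o["t"],o["ee_pos"],o["ft_force"])
im=get_image("top");M=measure(im,np.array([549.3,78.0]));print({k:v for k,v in M.items() if 'rc' in k or 'lever' in k})
for n in("pointer_tip","lever_end","spare_piston","gudgeon_pin","lube_tin"):
  for r in mark_of(im,n)[:1]: print(n,r,onz(im,*r["location"],H[n]).round(1))
cv2.imwrite("pics/t4.png",cv2.resize(im["color"][140:300,160:440,::-1],(800,457),interpolation=2))
E
```

```text
22.5667 [ 601.10739272 -396.58814698  179.93738069] [ 0.11591265 -0.0845426   0.14782706]
{'green_rc': (np.float64(133.5), np.float64(-0.4419)), 'red_rc': (np.float64(105.4), np.float64(-0.431)), 'orange_rc': (np.float64(193.3), np.float64(-0.926)), 'lever_dir': np.float64(0.3207301062852501), 'lever_ext': (array([694.28838909, -66.91285119]), array([626.44033009, -89.45196874]))}
pointer_tip {'location': [214.9, 330.3], 'p': 0.78} [659.5  28.9  37. ]
lever_end {'location': [192.6, 375.9], 'p': 0.6} [706.6 -63.   45. ]
spare_piston {'location': [169.8, 284.7], 'p': 0.59} [759.8 128.7   0. ]
gudgeon_pin {'location': [160.6, 347.4], 'p': 0.54} [783.1  -4.7   0. ]
lube_tin {'location': [257.4, 189.3], 'p': 0.91} [567.2 323.5   0. ]
```

View pics/t4.png

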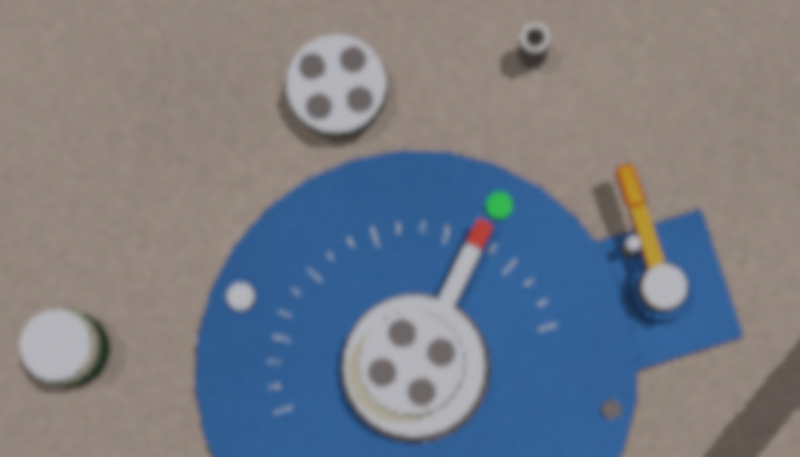

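Lever lies along +x against the peg at (633,243); the pointer's line runs into the green disc at (499,205); the loose items are in place. Handing in.

```bash
python3 -c "
from workcell import *
print(close_job())"
```

```text
the job is handed in; nothing more can be done
None
```

The pointer is on the green mark and the clamp lever is closed against its stop. I handed the job in at about 23 s of the 61 s allowed.

- **Pointer:** I pushed it round with the closed fingertips at about 2 N. My last picture put it at -0.431 rad and the green mark at -0.442 rad, in world axes. That is about 1.5 mm off at a disc of 10 mm radius. The first push left it at -0.40 rad. A second push stopped short because the move rows were cut by the step limit, so a third, slower one finished it.
- **Lever:** I pushed it along its arc at about 2 N until it stopped moving and the force rose to about 8 N. Its measured direction is 0.321 rad, against 0.326 rad expected when closed. Closing it did not move the pointer.
- **Spare piston, pin and tin:** I never touched them, and they look unmoved in the final picture. The network's positions for the piston and tin differ by 7 to 11 mm between the first and last pictures. I put that down to its own scatter, since its pointer and lever tip points were off by several mm too.
- **Robot:** The gripper is well clear of everything, with near-zero force on it.

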